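Tidy the reagent bottles into the bench rack

ROBOT

A 6-joint arm with a two-finger parallel gripper is mounted at the origin on the work surface. World frame = base frame: x ahead of the robot, y to its left, z up, the work surface at z = 0. Lengths are in m, angles in rad, forces in N, time in s.
With the tool pointing down it reaches from about 0.225 to 0.875 m from the base axis. Payload 3.4 kg.
Tool frame: the origin (TCP) lies at the very end of the fingers, on their centre line; the grasp point (between the pads) lies 19 mm behind it; z points along the fingers, y is the line along which they close (so a half turn about z gives the same grasp; the last joint's range is limited). The gripper opens to 85 mm and grips with 20 to 120 N. Pads are 22 mm wide; open, the fingers measure 114 mm over their backs; the gripper's body (76 mm by 85 mm) begins 54 mm behind the grasp point. The pads swing forward as they close: fully open they stand 13 mm farther back than shut.
Start: joints at [1.043, 0.276, 1.505, -0, 1.361, -0.121], TCP at [0.228, 0.528, 0.231] pointing down, gripper open.
Joint ranges: [-2.89, 2.89], [-0.75, 2.08], [0.22, 2.7], [-1.18, 4.32], [0.11, 2.71], [-2.7, 2.7]. Speed limits (rad/s): [2.57, 2.57, 3.14, 3.14, 3.14, 3.14].

INTERFACE

Orientations are given as a unit quaternion [x, y, z, w].
In Python, from bench import status, cams, workorder gives the robot as it stands.
- The arm moves only by the tool step_arm, never from a script. Its arguments are lists of equal length, an entry for each row: "twist": the turn, a rotation vector about the tool's x, y, z in rad, a list of three; "travel": the shift along the tool's x, y, z in m, a list of three; "fingers": the finger opening in m, from 0 to 0.0854. A call has 1 to 12 rows; each row shifts and turns the commanded pose from where the row before left it, along the tool's axes as they then stand; what a row does not reach is not made up. A row lasts 1/12 s, in which the tool goes at most 41.7 mm and 7.16 degrees, less where a joint would pass 70% of its speed; a pose out of reach is approached as far as the arm can. A call is refused whole if a number of a shift passes 0.0417 or a number of a turn 0.125, either way. A call with a gripper value outside its range is refused whole. The fingers move at their own pace and stop on an object; "squeeze" is the grip in N (left out, the last holds). Time passes only in rows, so rows that do not move let the fingers close. It gives the time, the measured TCP pose, the force, the opening and the grip force at its end, in the units of the state.
- status.get_obs(): the state, without advancing time (a new reading comes with each control period).
- cams.snapshot(name): name is "scene" or "side" or "wrist"; returns the picture (420x560x3 uint8, red, green, blue); there is no depth.
- cams.calibration(name): a dict with "fovy" (degrees; the focal length in pixels is half the picture's height over the tangent of half this angle, whatever the lens; pixels are square), "cx", "cy" (the principal point, pixels), "D" ([k1, k2, p1, p2, k3] as OpenCV has them; the pictures are not rectified), "eye" and "orientation" of the camera in the world. Camera axes: x right, y down, z forward; pixel columns grow to the right and rows downward; lengths in m; the calibration is good to about 2 mm. A picture is of the moment at which its call begins: read the wrist's pose just before it. calibration takes no time and is no camera call; for the wrist camera it gives the pose at the moment of the call.
- workorder.close_job(): hands the job in; it is judged then, once.
The state is a dict: "time_s": time; "joint_positions": joint angles; "joint_vel": joint speeds; "joint_efforts": joint torques, N m; "position": TCP position; "tcp_rot": TCP orientation; "wrist_force": force on the tool from outside, world axes, zero at the start; "moment": the same for the moment, N m; "finger_gap": finger opening in m; "grip_force": force on a finger pad.
Only numpy, scipy, OpenCV 4.12 (cv2) and the standard library are available. Lean on these libraries where they do the work, as an engineer would, in place of code of your own. Each camera call takes 0.05 s, during which the arm holds its last target. There are 200 camera calls.

TASK

One of the square reagent bottles has fallen over: stand it upright on the bench and let go of it, then lift it again and shelve it in the bench rack, together with the other square bottle standing loose on the bench, side by side with the one already there in one straight, upright row (any order). Then close the row by sliding the rack's end stop along until the three bottles stand snug against each other and the end wall. Set the bottles down rather than dropping them, and leave the beaker, the amber jar and the steel dish where they are.

Things in the scene. Friction and masses are not known exactly. Their poses are not given: they have to be found in the camera images.
- fallen_bottle: the fallen one, lying on one side on the bench (its origin is then 30 mm above the bench): square white plastic bottle, grey round screw cap: body 60 x 60 mm, 100 mm high; shoulder to 112 mm; cap 40 mm across, from 112 to 142 mm; 0.3 kg. Origin: centre of its base; z points from base to cap, x and y square to its sides.
- standing_bottle: loose on the bench, upright, among the bystanders: square white plastic bottle, grey round screw cap: body 60 x 60 mm, 100 mm high; shoulder to 112 mm; cap 40 mm across, from 112 to 142 mm; 0.3 kg. Origin: centre of its base; z points from base to cap, x and y square to its sides.
- row_bottle: already upright on the rack near the end wall: square white plastic bottle, grey round screw cap: body 60 x 60 mm, 100 mm high; shoulder to 112 mm; cap 40 mm across, from 112 to 142 mm; 0.3 kg. Origin: centre of its base; z points from base to cap, x and y square to its sides.
- rack: fixed low rack; deck 30 mm above the bench, 90 mm deep (x), y from -213 to +157 mm. Origin on the bench; y runs along the row towards the end wall, x away from the robot at yaw 0. Bottle channel 74 mm wide about x = 0, between a front lip (8 mm high above the deck) and a back panel (45 mm high above the deck). End wall: inner face at y = +140 mm, 90 mm high above the deck.
- end_stop (a joint): steel sliding end stop on the rack: value in m, 0 = fully open, growing as it slides along the rack's +y towards the end wall. Its inner face is at rack y = -145 mm + value, so 0.105 leaves exactly three bottle widths (180 mm). Slides with about 2 N and stays where left.
- stop_face (a point): centre of the end stop's inner face, 45 mm above the deck (the plate is 68 mm wide, 10 mm thick and 90 mm high above the deck).
- stop_fin (a point): top centre of the end stop's push fin, 70 mm above the deck, 65 mm outward (rack -y) of the inner face: an upright steel plate 50 mm wide (rack x), 10 mm thick (rack y), rising 60 mm above a 10 mm high foot; 50 mm clear between it and the stop plate. Push it from its outer side or pinch it from above.
- beaker: bystander: glass beaker, 72 mm across, 95 mm high; origin at the centre of its base.
- amber_jar: bystander: round amber jar with black lid, 64 mm across, 100 mm high; origin at the centre of its base.
- dish: bystander: shallow steel dish, 84 mm across, 30 mm high; origin at the centre of its base.
Not all that is in view belongs to the job. What is shaped like the standing_bottle but red is not meant. Leave any purple look-alike of the fallen_bottle alone.

How it is judged:
By the outcome, as a careful person would: the job done as asked, in the order asked, and still so for the second after the job is handed in, with the robot touching nothing.
It also fails if it takes over 72 s, if anything falls off the work surface, if the arm or the gripper's body presses on something with over 40 N, if the wrist force passes 120 N, or if a joint passes its speed limit or range.

## Working session

There is one attempt and no reset: what is moved stays moved. The work goes in short steps, Python scripts to look and compute and a tool call to move; the robot and the scene stay as the last step left them, time stands still between calls to the robot, and variables do not carry over. Pictures are saved under pics/ and viewed, at most 10 in all, crops included, and the job is handed in when it is done.

Besides the shell and the picture viewer there is one more tool, called after ">>>" in YAML: its name, and indented under it one key for each argument. step_arm: Moves the arm, as the interface text tells. Its arguments: {"type":"object","properties":{"twist":{"type":"array","items":{"type":"array","items":{"type":"number"}}},"travel":{"type":"array","items":{"type":"array","items":{"type":"number"}}},"fingers":{"type":"array","items":{"type":"number"}},"squeeze":{"type":"number"}},"required":["twist","travel","fingers"]}

```bash
ls; mkdir -p pics
cat > h.py <<'E'
import numpy as np, cv2
from bench import status, cams, workorder
from scipy.spatial.transform import Rotation as R
def K(c):
    f=210/np.tan(np.radians(c["fovy"])/2); return np.array([[f,0,c["cx"]],[0,f,c["cy"]],[0,0,1.]])
def rays(c,px):
    p=cv2.undistortPoints(np.array(px,float).reshape(-1,1,2),K(c),np.array(c["D"])).reshape(-1,2)
    return R.from_quat(c["orientation"]).apply(np.c_[p,np.ones(len(p))]) if len(c["orientation"])==4 else np.c_[p,np.ones(len(p))]@np.array(c["orientation"]).T
def plane(c,px,z):
    d=rays(c,px); e=np.array(c["eye"]); return e+d*((z-e[2])/d[:,2])[:,None]
def proj(c,P):
    q=c["orientation"]; M=R.from_quat(q).as_matrix() if len(q)==4 else np.array(q)
    X=(np.atleast_2d(P)-np.array(c["eye"]))@M
    return cv2.projectPoints(X,np.zeros(3),np.zeros(3),K(c),np.array(c["D"]))[0].reshape(-1,2)
def snap(n,f):
    c=cams.calibration(n); im=cams.snapshot(n); cv2.imwrite("pics/"+f,im[:,:,::-1]); return c,im
E
python3 - <<'E'
from h import *
for n in("scene","side"):
    c,im=snap(n,n+"0.png"); print(c)
print(status.get_obs())
a=[cv2.imread(f"pics/{n}0.png") for n in("scene","side")]
E
```

```text
pics
{'fovy': 55.79070385731052, 'cx': 289.732522017554, 'cy': 206.15975024604185, 'D': array([-0.11233437,  0.        ,  0.        ,  0.        ,  0.        ]), 'eye': array([ 1.11007521, -0.47502465,  0.59629692]), 'orientation': array([ 0.80537784,  0.36461505, -0.20368373, -0.42063682])}
{'fovy': 50.01321937367608, 'cx': 281.93794296047656, 'cy': 212.9193799120397, 'D': array([0.01120987, 0.        , 0.        , 0.        , 0.        ]), 'eye': array([ 0.11262236, -0.55187647,  0.95216288]), 'orientation': array([ 0.89630717, -0.29457503,  0.09488278, -0.31757877])}
{'time_s': 0.1, 'joint_positions': array([ 1.04299526e+00,  2.76542181e-01,  1.50601528e+00,  5.03442029e-06,
        1.36070647e+00, -1.21030375e-01]), 'joint_vel': array([-0.0002581 , -0.00156776, -0.00226691, -0.00092343, -0.00032849,
       -0.00262077]), 'joint_efforts': array([ 2.56880405e-03, -4.17699409e+01, -2.46406049e+01, -3.91810481e-04,
        5.96006488e-03,  1.47875210e-05]), 'position': array([0.22727413, 0.52765944, 0.23051678]), 'tcp_rot': array([ 2.01986498e-01,  9.79387950e-01, -7.91264984e-04, -2.68697139e-04]), 'wrist_force': array([ 0.14676279, -1.51620573, -0.79274401]), 'moment': array([ 0.03014245,  0.01207782, -0.05415034]), 'grip_force': 0.0, 'finger_gap': 0.08530223502749128}
```

View pics/scene0.png

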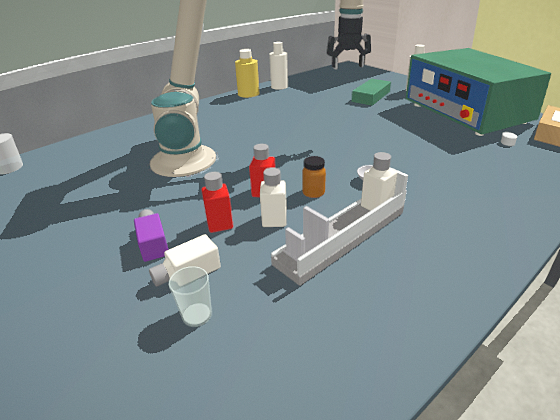

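View pics/side0.png

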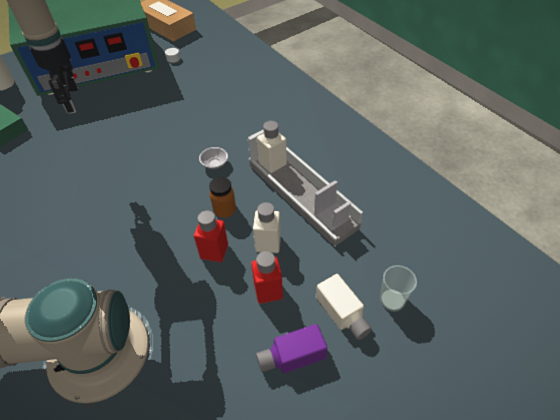

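Candidates: the fallen bottle is the white one lying down (scene 192,258; side 342,303), not the purple one (scene 150,236; side 300,347). The standing bottle is the white one (scene 273,200; side 267,228), not the red ones (scene 217,203 and 262,172). The row bottle is at scene 380,182 and the stop at scene 312,225. I'll check this in close crops.

Run:
```python
import cv2
a=cv2.imread("pics/scene0.png")[135:330,130:420]; cv2.imwrite("pics/sc.png",cv2.resize(a,None,fx=2.7,fy=2.7,interpolation=cv2.INTER_CUBIC))
a=cv2.imread("pics/side0.png")[115:350,190:430]; cv2.imwrite("pics/sd.png",cv2.resize(a,None,fx=2.5,fy=2.5,interpolation=cv2.INTER_CUBIC))
```

```text
(no output)
```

View pics/sc.png

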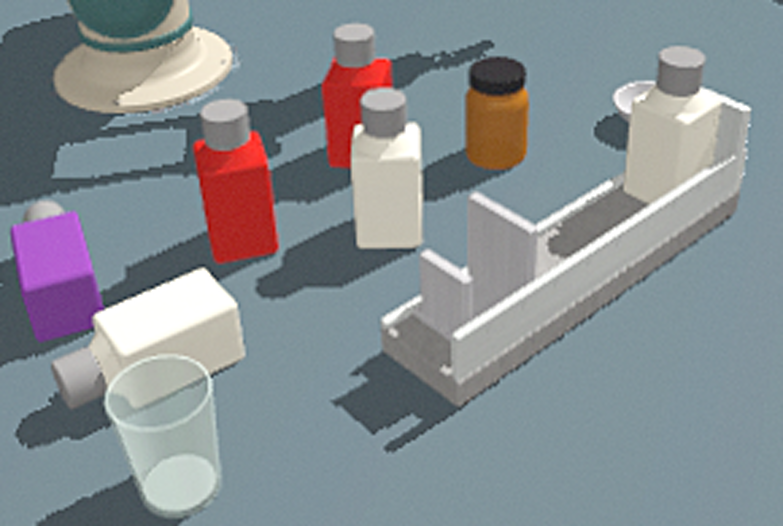

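View pics/sd.png

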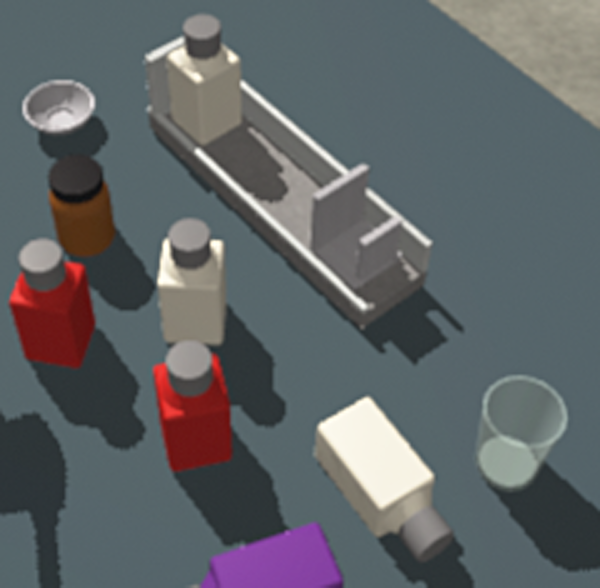

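```bash
cat >> h.py <<'E'
def s2(p): return np.array(p,float)/2.5+[190,115]
def s1(p): return np.array(p,float)/2.7+[130,135]
E
python3 - <<'E'
from h import *
np.set_printoptions(precision=4,suppress=True)
A=cams.calibration("scene");B=cams.calibration("side")
def p(n,z,sd=None,sc=None):
    if sd: print(n,"side",plane(B,s2(sd),z)[:,:2].tolist().__str__() if 0 else plane(B,s2(sd),z)[:,:2].round(4).tolist())
    if sc: print(n,"scene",plane(A,s1(sc),z)[:,:2].round(4).tolist())
p("fallen top",.06,[(316,435),(369,397),(433,476),(378,515)],[(94,318),(207,270),(241,318),(118,362)])
p("fallen cap end c",.03,[(432,545)],[(70,382)])
p("standcap",.142,[(190,228)],[(384,98)])
p("stand shoulder",.1,[(160,267),(223,267)],[(354,158),(421,155)])
p("rowcap",.172,[(203,25)],[(681,57)])
p("redcap",.142,[(190,352),(42,250)],[(225,110),(354,33)])
p("jar",.1,[(78,172)],[(498,73)])
p("beaker",.095,[(524,405)],[(160,382)])
p("dish",.03,[(60,103)],[(650,95)])
p("lip",.038,[(197,150),(365,307)])
p("back",.075,[(241,85),(430,243)],[(455,335),(740,160)])
p("fin",.1,[(362,240),(397,218)],[(424,252),(468,283)])
p("plate",.12,[(315,195),(367,168)],[(472,196),(535,232)])
p("base",0,None,[(384,348),(460,405)])
p("wall",.12,[(148,57),(180,40)],[(747,108)])
E
```

```text
fallen top side [[0.4546, -0.187], [0.518, -0.1853], [0.5109, -0.2788], [0.4487, -0.2781]]
fallen top scene [[0.4605, -0.277], [0.4677, -0.1792], [0.537, -0.1904], [0.5183, -0.2859]]
fallen cap end c side [[0.4792, -0.3175]]
fallen cap end c scene [[0.4807, -0.3142]]
standcap side [[0.4655, 0.0198]]
standcap scene [[0.4603, 0.0158]]
stand shoulder side [[0.4332, 0.0269], [0.4815, -0.0092]]
stand shoulder scene [[0.4656, -0.0241], [0.5012, 0.0218]]
rowcap side [[0.6217, 0.2182]]
rowcap scene [[0.6202, 0.2173]]
redcap side [[0.3868, -0.0936], [0.3412, 0.0801]]
redcap scene [[0.3829, -0.0977], [0.3393, 0.0749]]
jar side [[0.4343, 0.1796]]
jar scene [[0.4372, 0.1749]]
beaker side [[0.6049, -0.286]]
beaker scene [[0.5937, -0.2857]]
dish side [[0.5007, 0.3463]]
dish scene [[0.4899, 0.3528]]
lip side [[0.5816, 0.1813], [0.5921, -0.095]]
back side [[0.6599, 0.2042], [0.6751, -0.0924]]
back scene [[0.6733, -0.0922], [0.6715, 0.2541]]
fin side [[0.609, -0.0633], [0.6546, -0.0626]]
fin scene [[0.6082, -0.0656], [0.6583, -0.0658]]
plate side [[0.5972, -0.0038], [0.6612, -0.007]]
plate scene [[0.5988, -0.0075], [0.6656, -0.0048]]
base scene [[0.5835, -0.0908], [0.6729, -0.0875]]
wall side [[0.5769, 0.2625], [0.6207, 0.2644]]
wall scene [[0.6622, 0.2672]]
```

The crops confirm the choice: the white fallen bottle has its cap towards -y, and the white standing bottle is in front of the red one. I'm moving above the fallen bottle now.

>>> step_arm:
  twist:
    - [0, 0, 0]
    - [0, 0, 0]
    - [0, 0, 0]
    - [0, 0, 0]
    - [0, 0, 0]
    - [0, 0, 0]
    - [0, 0, 0]
    - [0, 0, 0]
    - [0, 0, 0]
    - [0, 0, 0]
    - [0, 0, 0]
    - [0, 0, 0]
  travel:
    - [-0.027, -0.03, -0.002]
    - [-0.027, -0.03, -0.002]
    - [-0.027, -0.03, -0.002]
    - [-0.027, -0.03, -0.002]
    - [-0.027, -0.03, -0.002]
    - [-0.027, -0.03, -0.002]
    - [-0.027, -0.03, -0.002]
    - [-0.027, -0.03, -0.002]
    - [-0.027, -0.03, -0.002]
    - [-0.027, -0.03, -0.002]
    - [-0.027, -0.03, -0.002]
    - [-0.027, -0.03, -0.002]
  fingers: [0.085, 0.085, 0.085, 0.085, 0.085, 0.085, 0.085, 0.085, 0.085, 0.085, 0.085, 0.085]

```text
time_s: 1.1
position: [0.3824, 0.0674, 0.2553]
tcp_rot: [0.202, 0.979, 0.0, 0.0]
wrist_force: [1.1, -0.3, 0.3]
finger_gap: 0.085
grip_force: 0.0
```

>>> step_arm:
  twist:
    - [0, 0, 0]
    - [0, 0, 0]
    - [0, 0, 0]
    - [0, 0, 0]
    - [0, 0, 0]
    - [0, 0, 0]
    - [0, 0, 0.123]
    - [0, 0, 0.123]
    - [0, 0, 0.123]
    - [0, 0, 0.123]
    - [0, 0, 0.123]
    - [0, 0, 0.123]
  travel:
    - [-0.027, -0.03, -0.002]
    - [-0.027, -0.03, -0.002]
    - [-0.027, -0.03, -0.002]
    - [-0.027, -0.03, -0.002]
    - [-0.027, -0.03, -0.002]
    - [-0.027, -0.03, -0.002]
    - [0, 0, 0]
    - [0, 0, 0]
    - [0, 0, 0]
    - [0, 0, 0]
    - [0, 0, 0]
    - [0, 0, 0]
  fingers: [0.085, 0.085, 0.085, 0.085, 0.085, 0.085, 0.085, 0.085, 0.085, 0.085, 0.085, 0.085]

```text
time_s: 2.1
position: [0.4599, -0.1601, 0.2668]
tcp_rot: [0.544, 0.839, -0.0, -0.001]
wrist_force: [-0.1, 1.0, 0.7]
finger_gap: 0.0849
grip_force: 0.0
```

Run:
```python
from h import *
np.set_printoptions(precision=4,suppress=True)
o=status.get_obs(); print(o["time_s"],o["position"],R.from_quat(o["tcp_rot"]).as_matrix(),o["joint_positions"])
c,im=snap("wrist","w1.png"); print(c)
```

```text
2.1 [ 0.4599 -0.1601  0.2668] [[-0.4075  0.9132 -0.001 ]
 [ 0.9132  0.4075  0.0006]
 [ 0.001  -0.0007 -1.    ]] [-0.4781  0.1234  1.6166  0.0001  1.4028 -0.8978]
{'fovy': 64.19815804896955, 'cx': 285.29938321394616, 'cy': 204.96909743501362, 'D': array([0.0077, 0.    , 0.    , 0.    , 0.    ]), 'eye': array([ 0.4288, -0.09  ,  0.4097]), 'orientation': array([0.9669, 0.2069, 0.0306, 0.1463])}
```

View pics/w1.png

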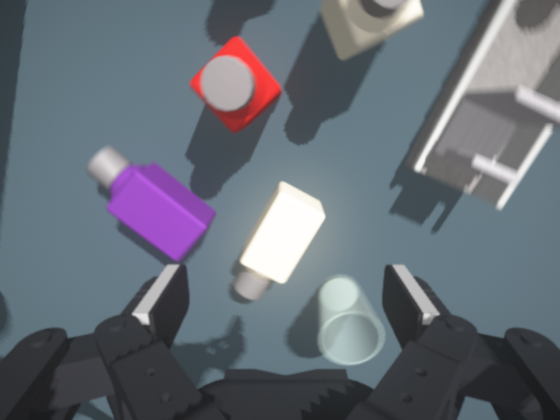

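The wrist view shows the white fallen bottle (top face around 285,233, cap at 252,285), purple to its left at 160,213 and the beaker at 350,320. Next I measure the corners.

```bash
cat > m.py <<'E'
from h import *
np.set_printoptions(precision=4,suppress=True)
import sys
c=cams.calibration("wrist")
im=cv2.imread("pics/w1.png"); hsv=cv2.cvtColor(im,cv2.COLOR_BGR2HSV)
for th in (190,215):
    m=(im.min(2)>th).astype(np.uint8); m[300:]=0
    n,l,s,ce=cv2.connectedComponentsWithStats(m)
    k=l[233,285]; ys,xs=np.where(l==k); print(th,s[k])
    cn=max(cv2.findContours((l==k).astype(np.uint8),0,2)[0],key=len).reshape(-1,2)
    P=plane(c,cn,.06)[:,:2]*1000
    r=cv2.minAreaRect(P.astype(np.float32)); print(r, cv2.boxPoints(r))
print("cap tip/sides z=.03",plane(c,[(235,285),(266,298),(250,300)],.03)[:,:2])
print("standing cap (382,2)",plane(c,[(382,0)],.142)[:,:2],"corners z.1",plane(c,[(347,59),(422,14),(322,10)],.1)[:,:2])
print("lip end, back end",plane(c,[(418,168)],.038)[:,:2],plane(c,[(501,205)],.075)[:,:2])
print("fin top ends",plane(c,[(476,158),(516,182)],.1)[:,:2])
E
python3 m.py
```

```text
190 [ 241  182   84  101 4706]
((485.37530517578125, -223.1251220703125), (111.76949310302734, 61.503868103027344), 87.11194610595703) [[ 451.8467 -277.3895]
 [ 513.2725 -280.4883]
 [ 518.9039 -168.8608]
 [ 457.4781 -165.7619]]
215 [ 242  183   83  100 4520]
((485.6015930175781, -222.5301055908203), (109.56592559814453, 59.98033142089844), 87.11339569091797) [[ 452.8906 -275.7333]
 [ 512.7949 -278.7538]
 [ 518.3126 -169.3269]
 [ 458.4083 -166.3064]]
cap tip/sides z=.03 [[ 0.4609 -0.3217]
 [ 0.5047 -0.3231]
 [ 0.4868 -0.3343]]
standing cap (382,2) [[ 0.4632 -0.0005]] corners z.1 [[ 0.4628 -0.0372]
 [ 0.5035  0.0178]
 [ 0.4272 -0.0126]]
lip end, back end [[ 0.5937 -0.095 ]] [[ 0.6762 -0.0933]]
fin top ends [[ 0.6103 -0.0643]
 [ 0.6574 -0.0683]]
```

>>> step_arm:
  twist:
    - [0, 0, 0.1175]
    - [0, 0, 0.1175]
    - [0, 0, 0.1175]
    - [0, 0, 0.1175]
    - [0, 0, 0]
    - [0, 0, 0]
    - [0, 0, 0]
    - [0, 0, 0]
    - [0, 0, 0]
  travel:
    - [0, 0, 0.02]
    - [0, 0, 0.02]
    - [0, 0, 0.02]
    - [0, 0, 0.02]
    - [-0.024, 0.007, 0.02]
    - [-0.024, 0.007, 0.02]
    - [-0.024, 0.007, 0.02]
    - [-0.0236, 0.0075, 0.02]
    - [0, 0, 0]
  fingers: [0.078, 0.078, 0.078, 0.078, 0.078, 0.078, 0.078, 0.078, 0.078]

```text
time_s: 2.9
position: [0.484, -0.2599, 0.1033]
tcp_rot: [0.722, 0.691, -0.001, -0.002]
wrist_force: [0.4, 0.1, 0.6]
finger_gap: 0.078
grip_force: 0.0
```

```bash
cat > st.py <<'E'
from h import *
np.set_printoptions(precision=4,suppress=True)
o=status.get_obs(); print(o["time_s"],o["position"],R.from_quat(o["tcp_rot"]).as_matrix().ravel(),o["joint_positions"],o["wrist_force"],o["finger_gap"],o["grip_force"])
E
python3 st.py; sed -i 's/^c=cams.*/c=dict(fovy=64.19815804896955,cx=285.29938,cy=204.969,D=np.array([.0077,0,0,0,0.]),eye=[.4288,-.09,.4097],orientation=[0.9669, 0.2069, 0.0306, 0.1463])/' m.py
echo 'print("purple",plane(c,[(215,213),(178,260)],.06),"beaker rim",plane(c,[(317,340),(384,335),(350,362)],.095),plane(c,[(318,290)],0))'>>m.py; python3 m.py|tail -8
```

```text
2.9 [ 0.484  -0.2599  0.1033] [ 0.0437  0.999  -0.0038  0.999  -0.0437  0.0009  0.0007 -0.0039 -1.    ] [-0.6184  0.3423  1.7501 -0.0018  1.0528 -0.5739] [0.3584 0.0907 0.595 ] 0.07797017421754386 0.0
 [ 0.4267 -0.0129]]
lip end, back end [[ 0.5934 -0.0946]] [[ 0.6759 -0.0927]]
fin top ends [[ 0.6099 -0.0639]
 [ 0.657  -0.0677]]
purple [[ 0.4058 -0.2291  0.06  ]
 [ 0.387  -0.3     0.06  ]] beaker rim [[ 0.5656 -0.3092  0.095 ]
 [ 0.6308 -0.2725  0.095 ]
 [ 0.6132 -0.3208  0.095 ]] [[ 0.5722 -0.3001  0.    ]]
```

>>> step_arm:
  twist:
    - [0, 0, 0]
    - [0, 0, 0]
    - [0, 0, 0]
    - [0, 0, 0]
    - [0, 0, 0]
    - [0, 0, 0]
    - [0, 0, 0]
    - [0, 0, 0]
  travel:
    - [0.001, 0, 0.03]
    - [0.001, 0, 0.03]
    - [0.001, 0, 0.02]
    - [0, 0, 0.011]
    - [0, 0, 0]
    - [0, 0, 0]
    - [0, 0, 0]
    - [0, 0, 0]
  fingers: [0.078, 0.078, 0.078, 0.078, 0.05, 0.05, 0.05, 0.05]
  squeeze: 45

```text
time_s: 3.57
position: [0.485, -0.2541, 0.0172]
tcp_rot: [0.722, 0.692, 0.0, 0.001]
wrist_force: [0.4, -0.7, -3.1]
finger_gap: 0.0599
grip_force: 48.5
```

>>> step_arm:
  twist:
    - [0, 0, 0]
    - [0, 0, 0]
    - [0, 0, 0]
    - [0, 0, 0]
    - [0, 0, 0]
    - [0, 0, 0]
    - [0, 0, 0]
    - [0, -0.12, 0]
    - [0, -0.12, 0]
    - [0, -0.12, 0]
  travel:
    - [0, 0, -0.01]
    - [0, 0, -0.04]
    - [0, 0, -0.04]
    - [0, 0, -0.04]
    - [0, 0, -0.04]
    - [0, 0, -0.04]
    - [0, 0, -0.04]
    - [0, 0, 0]
    - [0, 0, 0]
    - [0, 0, 0]
  fingers: [0.05, 0.05, 0.05, 0.05, 0.05, 0.05, 0.05, 0.05, 0.05, 0.05]

```text
time_s: 4.4
position: [0.4848, -0.2547, 0.2701]
tcp_rot: [0.712, 0.679, -0.13, 0.128]
wrist_force: [-0.9, 0.3, -3.2]
finger_gap: 0.0597
grip_force: 50.4
```

```bash
python3 st.py
```

```text
4.4 [ 0.4848 -0.2547  0.2701] [ 0.0455  0.9989 -0.0103  0.9325 -0.0462 -0.3582 -0.3583  0.0067 -0.9336] [-0.387   0.1602  1.6236 -0.3621  1.2449 -0.242 ] [-0.902   0.3083 -3.1778] 0.05967354948460324 50.396688705614
```

```bash
cat > ik.py <<'E'
from h import *
from scipy.optimize import least_squares
np.set_printoptions(precision=3,suppress=True)
lo=np.array([-2.89,-.75,.22,-1.18,.11,-2.7]);hi=np.array([2.89,2.08,2.7,4.32,2.71,2.7])
# obs: joints, pos
J=np.array([[1.04299526,.276542181,1.50601528,0,1.36070647,-.12103],[-.4781,.1234,1.6166,.0001,1.4028,-.8978],[-.6184,.3423,1.7501,-.0018,1.0528,-.5739],[-.387,.1602,1.6236,-.3621,1.2449,-.242]])
P=np.array([[.22727,.52766,.23052],[.4599,-.1601,.2668],[.484,-.2599,.1033],[.4848,-.2547,.2701]])
def fk(q,k):
    h0,l1,a,l2,b,L,lat=k
    Rz=R.from_euler('z',q[0]); s=q[1]+q[2]
    W=np.array([l1*np.sin(q[1]+a)+l2*np.sin(s+b),lat,h0+l1*np.cos(q[1]+a)+l2*np.cos(s+b)])
    M=Rz*R.from_euler('y',s)*R.from_euler('z',q[3])*R.from_euler('y',q[4])*R.from_euler('z',q[5]+np.pi/2)
    p=Rz.apply(W)+M.apply([0,0,L]); return p,M
def res(k): return np.concatenate([fk(q,k)[0]-p for q,p in zip(J,P)]+[[.01*k[2],.01*k[4]]])
f=least_squares(res,[.2,.35,0,.35,0,.25,.07]); k=f.x
def ik(p,M,seeds=30,rng=np.random.default_rng(0)):
    S=[]
    for i in range(seeds):
        g=lambda q:np.r_[(fk(q,k)[0]-p)*3,(fk(q,k)[1].inv()*M).as_rotvec()]
        r=least_squares(g,rng.uniform(lo,hi),bounds=(lo,hi),max_nfev=60)
        if np.abs(r.fun).max()<2e-3 and not any(np.abs(r.x-s).max()<.05 for s in S): S.append(r.x)
    return S
E
python3 - <<'E'
from ik import *
print(k,np.abs(f.fun).max())
print(fk(J[3],k)[1].as_matrix().ravel()); print(fk(J[0],k)[1].as_matrix().ravel())
for X,Y in((.4,-.5),(.5,-.42),(.3,.45),(.35,.35),(.5,.5)):
  for d in range(0,360,30):
    a=np.radians(d); z=np.array([np.cos(a),np.sin(a),0]); x=np.array([0,0,-1.]); y=np.cross(z,x)
    for s in ik(np.array([X,Y,.08]),R.from_matrix(np.c_[x,y,z]),14): print(X,Y,d,s)
E
```

```text
[ 0.137  0.628 -0.     0.425  0.14   0.364  0.069] 0.0013975438522551681
[ 0.046  0.999 -0.01   0.933 -0.046 -0.358 -0.358  0.007 -0.934]
[-0.918  0.396 -0.001  0.396  0.918 -0.001  0.    -0.002 -1.   ]
0.4 -0.5 0 [-1.639  0.945  2.087  1.503  1.578  1.681]
0.4 -0.5 30 [-1.549  1.001  1.628  1.125  1.809  2.029]
0.4 -0.5 60 [-1.392  1.129  1.174  0.902  2.174  2.194]
0.4 -0.5 90 [-1.21   1.272  0.765  0.698  2.561  2.183]
0.4 -0.5 150 [-0.832  1.34   0.583 -0.745  2.678  0.881]
0.4 -0.5 180 [-0.655  1.213  0.928 -0.958  2.301  0.811]
0.4 -0.5 210 [-0.507  1.07   1.363 -1.143  1.912  0.938]
0.4 -0.5 270 [-0.492  0.968  2.273  4.223  1.618  1.659]
0.4 -0.5 300 [-0.948  1.177  2.619  3.266  2.221  1.646]
0.4 -0.5 330 [-1.524  1.072  2.502  2.098  1.799  1.201]
0.5 -0.42 0 [-1.416  0.959  2.228  1.725  1.578  1.526]
0.5 -0.42 30 [-1.384  0.971  1.775  1.258  1.698  1.946]
0.5 -0.42 60 [-1.25   1.087  1.309  0.993  2.038  2.176]
0.5 -0.42 90 [-1.078  1.237  0.861  0.818  2.436  2.253]
0.5 -0.42 180 [-0.525  1.287  0.725 -0.935  2.47   0.756]
0.5 -0.42 210 [-0.365  1.135  1.157 -1.079  2.0
[... 860 characters left out ...]
.479 2.246 1.885]
0.35 0.35 210 [0.593 1.138 1.148 0.106 2.424 1.65 ]
0.35 0.35 240 [ 0.815  1.138  1.148 -0.347  2.396  1.311]
0.35 0.35 270 [ 1.028  1.082  1.326 -0.682  2.182  1.135]
0.35 0.35 300 [ 1.223  1.     1.63  -0.938  1.891  1.165]
0.5 0.5 0 [1.172 0.945 2.047 4.317 1.513 1.432]
0.5 0.5 30 [0.855 1.015 2.405 3.485 1.834 1.664]
0.5 0.5 60 [0.336 1.015 2.405 2.411 1.78  1.386]
0.5 0.5 90 [0.13  0.945 2.047 1.7   1.551 1.72 ]
0.5 0.5 120 [0.166 1.013 1.577 1.262 1.756 2.094]
0.5 0.5 150 [0.292 1.164 1.069 1.046 2.142 2.322]
0.5 0.5 180 [0.455 1.362 0.526 1.004 2.594 2.501]
0.5 0.5 270 [ 0.977  1.362  0.526 -1.139  2.478  0.53 ]
0.5 0.5 300 [ 1.12   1.164  1.069 -1.175  2.03   0.756]
```

Run:
```python
from h import *
A=cams.calibration("scene");B=cams.calibration("side")
print(plane(A,[(352,97),(371,104),(391,90),(410,95),(480,133),(371,82),(247,95),(278,87)],0)[:,:2].round(3).tolist())
print(plane(B,[(22,123),(2,140),(150,68),(32,90),(172,58)],0)[:,:2].round(3).tolist())
```

```text
[[-0.037, 0.863], [0.08, 0.855], [0.02, 1.077], [0.123, 1.084], [0.549, 0.924], [-0.126, 1.106], [-0.392, 0.536], [-0.383, 0.714]]
[[0.091, 0.886], [0.016, 0.841], [0.562, 0.917], [0.172, 1.046], [0.657, 0.926]]
```

>>> step_arm:
  twist:
    - [0, 0, 0]
    - [0, 0, 0]
    - [0, 0, 0]
    - [0, 0, 0]
    - [0, 0, 0]
    - [0, 0, 0]
    - [0, 0, 0]
    - [0, 0, 0]
    - [0, 0, 0]
    - [0, 0, 0]
    - [0, 0, 0]
    - [0, 0, 0]
  travel:
    - [0.034, -0.011, -0.017]
    - [0.034, -0.011, -0.017]
    - [0.034, -0.011, -0.017]
    - [0.034, -0.011, -0.017]
    - [0.034, -0.011, -0.017]
    - [0.034, -0.011, -0.017]
    - [0.034, -0.011, -0.017]
    - [0.034, -0.011, -0.017]
    - [0.034, -0.011, -0.017]
    - [0.034, -0.011, -0.017]
    - [0.034, -0.011, -0.017]
    - [0.034, -0.011, -0.017]
  fingers: [0.05, 0.05, 0.05, 0.05, 0.05, 0.05, 0.05, 0.05, 0.05, 0.05, 0.05, 0.05]

```text
time_s: 5.4
position: [0.3712, 0.207, 0.315]
tcp_rot: [0.711, 0.68, -0.128, 0.124]
wrist_force: [0.7, -0.1, -2.6]
finger_gap: 0.06
grip_force: 50.5
```

>>> step_arm:
  twist:
    - [0, 0, 0]
    - [0, 0, 0]
    - [0, 0, 0]
    - [0, -0.12, 0]
    - [0, -0.12, 0]
    - [0, -0.12, 0]
    - [0, -0.12, 0]
    - [0, -0.12, 0]
    - [0, -0.12, 0]
    - [0, -0.12, 0]
    - [0, -0.12, 0]
    - [0, -0.12, 0]
  travel:
    - [0.034, -0.011, -0.017]
    - [0.034, -0.011, -0.017]
    - [0.034, -0.011, -0.017]
    - [0, 0, 0]
    - [0, 0, 0]
    - [0, 0, 0]
    - [0, 0, 0]
    - [0, 0, 0]
    - [0, 0, 0]
    - [0, 0, 0]
    - [0, 0, 0]
    - [0, 0, 0]
  fingers: [0.05, 0.05, 0.05, 0.05, 0.05, 0.05, 0.05, 0.05, 0.05, 0.05, 0.05, 0.05]

```text
time_s: 6.4
position: [0.3447, 0.321, 0.3256]
tcp_rot: [0.543, 0.52, -0.476, 0.457]
wrist_force: [-0.1, 0.3, -3.0]
finger_gap: 0.0598
grip_force: 50.6
```

```bash
python3 st.py
```

```text
6.4 [0.3447 0.321  0.3256] [ 0.0067  0.9991 -0.0425  0.1298 -0.043  -0.9906 -0.9915  0.0011 -0.13  ] [ 0.9949  0.7199  1.3002 -0.8014  2.3641  0.8609] [-0.081   0.2826 -2.9789] 0.05977701445001534 50.59258589733872
```

>>> step_arm:
  twist:
    - [0, -0.065, 0]
    - [0, -0.065, 0]
    - [0, 0, 0]
    - [0, 0, 0]
    - [0, 0, 0]
    - [0, 0, 0]
    - [0, 0, 0]
    - [0, 0, 0]
    - [0, 0, 0]
    - [0, 0, 0]
  travel:
    - [0, 0, 0]
    - [0, 0, 0]
    - [0.036, 0, 0]
    - [0.036, 0, 0]
    - [0.036, 0, 0]
    - [0.036, 0, 0]
    - [0.036, 0, 0]
    - [0.03, 0, 0]
    - [0, 0, 0]
    - [0, 0, 0]
  fingers: [0.05, 0.05, 0.05, 0.05, 0.05, 0.05, 0.05, 0.05, 0.05, 0.05]

```text
time_s: 7.23
position: [0.3449, 0.3205, 0.1153]
tcp_rot: [-0.511, -0.489, 0.511, -0.489]
wrist_force: [0.7, -0.7, -2.2]
finger_gap: 0.0601
grip_force: 50.6
```

Run:
```python
from h import *
exec(open("st.py").read())
a=snap("scene","s2.png")[1][40:240,230:470];b=snap("side","d2.png")[1][0:240,60:300]
b=cv2.resize(b,(480,480));a=cv2.resize(a,(320,267)); o=np.zeros((480,800,3),np.uint8);o[:,:480]=b;o[:267,480:]=a
cv2.imwrite("pics/c2.png",o[:,:,::-1])
```

```text
7.2333 [0.3449 0.3205 0.1153] [-0.0005  0.999  -0.0444  0.0001 -0.0444 -0.999  -1.     -0.0005 -0.0001] [ 0.9957  1.0147  1.3961 -0.6674  2.1841  1.1445] [ 0.7005 -0.7203 -2.2296] 0.06012092888699867 50.62709664503018
```

View pics/c2.png

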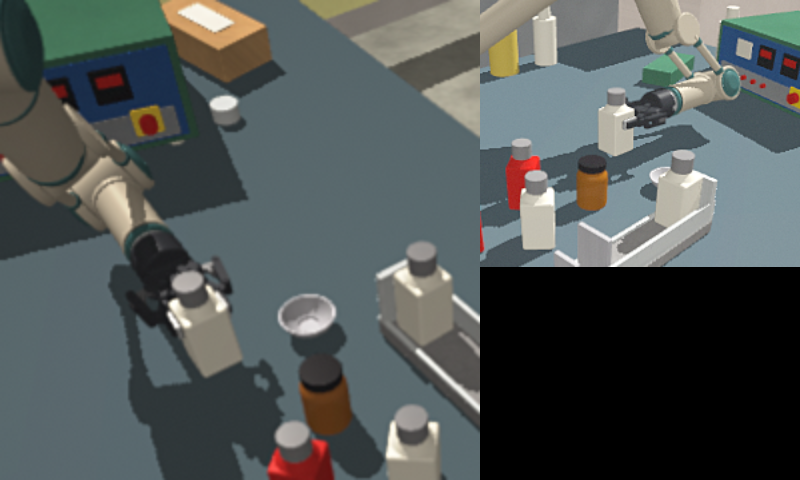

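The bottle hangs upright in the gripper (cap at crop 188,287) with the wrist clear of the bench. Now I lower it slowly.

>>> step_arm:
  twist:
    - [0, 0, 0]
    - [0, 0, 0]
    - [0, 0, 0]
    - [0, 0, 0]
    - [0, 0, 0]
    - [0, 0, 0]
  travel:
    - [0.02, 0, 0]
    - [0.01, 0, 0]
    - [0.005, 0, 0]
    - [0.002, 0, 0]
    - [0, 0, 0]
    - [0, 0, 0]
  fingers: [0.05, 0.05, 0.05, 0.05, 0.05, 0.05]

```text
time_s: 7.83
position: [0.3448, 0.3203, 0.0792]
tcp_rot: [0.511, 0.489, -0.51, 0.489]
wrist_force: [-0.5, 1.0, -2.6]
finger_gap: 0.0601
grip_force: 50.6
```

>>> step_arm:
  twist:
    - [0, 0, 0]
    - [0, 0, 0]
    - [0, 0, 0]
    - [0, 0, 0]
  travel:
    - [0.0015, 0, 0]
    - [0.0015, 0, 0]
    - [0.001, 0, 0]
    - [0, 0, 0]
  fingers: [0.05, 0.05, 0.05, 0.05]

```text
time_s: 8.17
position: [0.3447, 0.3202, 0.0742]
tcp_rot: [0.511, 0.489, -0.511, 0.489]
wrist_force: [0.5, -0.3, -2.1]
finger_gap: 0.0598
grip_force: 50.6
```

>>> step_arm:
  twist:
    - [0, 0, 0]
    - [0, 0, 0]
    - [0, 0, 0]
    - [0, 0, 0]
  travel:
    - [0.0015, 0, 0]
    - [0.001, 0, 0]
    - [0.001, 0, 0]
    - [0, 0, 0]
  fingers: [0.05, 0.05, 0.05, 0.05]

```text
time_s: 8.5
position: [0.3447, 0.3203, 0.0738]
tcp_rot: [-0.51, -0.487, 0.512, -0.49]
wrist_force: [1.3, 2.3, 7.2]
finger_gap: 0.0599
grip_force: 50.2
```

>>> step_arm:
  twist:
    - [0, 0, 0]
    - [0, 0, 0]
    - [0, 0, 0]
    - [0, 0, 0]
    - [0, 0, 0]
    - [0, 0, 0]
    - [0, 0, 0]
    - [0, 0, 0]
  travel:
    - [-0.0025, 0, 0]
    - [0, 0, 0]
    - [0, 0, 0]
    - [0, 0, 0]
    - [0, 0, -0.02]
    - [0, 0, -0.03]
    - [0, 0, -0.03]
    - [0, 0, -0.03]
  fingers: [0.058, 0.066, 0.08, 0.085, 0.085, 0.085, 0.085, 0.085]

```text
time_s: 9.17
position: [0.3494, 0.431, 0.0737]
tcp_rot: [-0.511, -0.489, 0.511, -0.489]
wrist_force: [0.1, 0.1, -0.6]
finger_gap: 0.085
grip_force: 0.0
```

Run:
```python
from h import *
exec(open("st.py").read())
c,im=snap("side","d3.png")
g=im.astype(int); m=((g.min(2)>120)&(g.max(2)-g.min(2)<45)).astype(np.uint8)
print(proj(c,[[.3453,.333,.142],[.3453,.333,.112],[.3453,.333,0]]))
cv2.imwrite("pics/d3c.png",cv2.resize(im[90:220,110:240],(520,520))[:,:,::-1])
```

```text
9.1667 [0.3494 0.431  0.0737] [-0.0005  0.999  -0.0447  0.0001 -0.0447 -0.999  -1.     -0.0005 -0.0001] [ 1.0603  1.17    1.0706 -0.6806  2.3467  1.0544] [ 0.1291  0.0583 -0.6226] 0.08502481633394984 0.0
[[159.1293 153.134 ]
 [161.7422 161.3971]
 [170.6424 189.5641]]
```

View pics/d3c.png

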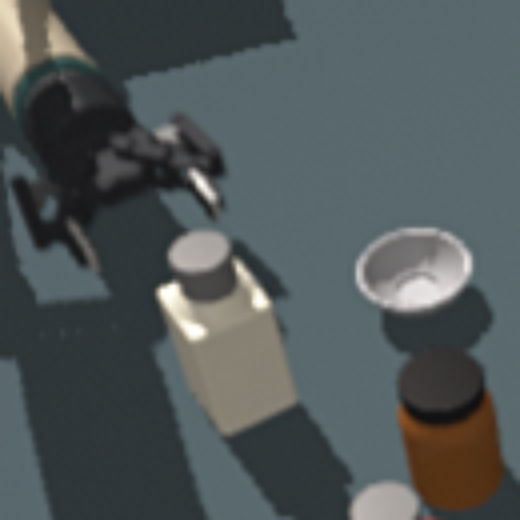

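The bottle stands upright and free (cap at crop 200,250), matching the prediction. Next I bring the tool over its cap.

>>> step_arm:
  twist:
    - [0, 0, 0]
    - [0, 0, 0]
    - [0, 0, 0]
    - [0, 0, 0]
    - [0, 0, 0]
    - [0, 0.12, 0]
    - [0, 0.12, 0]
    - [0, 0.12, 0]
    - [0, 0.12, 0]
    - [0, 0.12, 0]
    - [0, 0.12, 0]
    - [0, 0.12, 0]
  travel:
    - [-0.036, 0, 0]
    - [-0.036, 0, 0]
    - [-0.036, 0, 0]
    - [-0.036, 0, 0]
    - [-0.036, 0, 0]
    - [0, 0, 0]
    - [0, 0, 0]
    - [0, 0, 0]
    - [0, 0, 0]
    - [0, 0, 0]
    - [0, 0, 0]
    - [0, 0, 0]
  fingers: [0.085, 0.085, 0.085, 0.085, 0.085, 0.085, 0.085, 0.085, 0.085, 0.085, 0.085, 0.085]

```text
time_s: 10.22
position: [0.3493, 0.4305, 0.2536]
tcp_rot: [0.676, 0.647, -0.256, 0.245]
wrist_force: [-0.0, 0.1, -0.6]
finger_gap: 0.0849
grip_force: 0.0
```

>>> step_arm:
  twist:
    - [0, 0.122, 0]
    - [0, 0.122, 0]
    - [0, 0.122, 0]
    - [0, 0.122, 0]
    - [0, 0.122, 0]
    - [0, 0.122, 0]
    - [0, 0, 0]
    - [0, 0, 0]
    - [0, 0, 0]
    - [0, 0, 0]
  travel:
    - [0, 0, 0]
    - [0, 0, 0]
    - [0, 0, 0]
    - [0, 0, 0]
    - [0, 0, 0]
    - [0, 0, 0]
    - [-0.033, 0, 0.01]
    - [-0.032, 0, 0.01]
    - [-0.032, 0, 0.01]
    - [0, 0, 0]
  fingers: [0.085, 0.085, 0.085, 0.085, 0.085, 0.085, 0.07, 0.07, 0.07, 0.07]

```text
time_s: 11.05
position: [0.3416, 0.3262, 0.221]
tcp_rot: [0.723, 0.69, -0.004, 0.0]
wrist_force: [0.1, -0.7, -0.8]
finger_gap: 0.0697
grip_force: 0.0
```

```bash
python3 st.py
```

```text
11.05 [0.3416 0.3262 0.221 ] [ 0.0469  0.9989 -0.0061  0.9989 -0.0469 -0.0059 -0.0062 -0.0058 -1.    ] [ 0.6159  0.132   1.7218 -0.0014  1.2961  0.6632] [ 0.1264 -0.6623 -0.7546] 0.06965415649188564 0.0
```

>>> step_arm:
  twist:
    - [0, 0, 0]
    - [0, 0, 0]
    - [0, 0, 0]
    - [0, 0, 0]
  travel:
    - [0, 0, 0.03]
    - [0, 0, 0.02]
    - [0, 0, 0]
    - [0, 0, 0]
  fingers: [0.07, 0.07, 0.07, 0.07]

```text
time_s: 11.38
position: [0.3445, 0.3327, 0.1726]
tcp_rot: [0.723, 0.691, -0.001, -0.001]
wrist_force: [0.5, 0.1, 0.3]
finger_gap: 0.0701
grip_force: 0.0
```

```bash
python3 st.py
```

```text
11.3833 [0.3445 0.3327 0.1726] [ 0.0441  0.999  -0.0023  0.999  -0.0441  0.0003  0.0002 -0.0023 -1.    ] [0.6213 0.1758 1.7952 0.0018 1.1723 0.6647] [0.528  0.0696 0.271 ] 0.0701319277532641 0.0
```

>>> step_arm:
  twist:
    - [0, 0, 0]
    - [0, 0, 0]
    - [0, 0, 0]
    - [0, 0, 0]
    - [0, 0, 0]
    - [0, 0, 0]
    - [0, 0, 0]
    - [0, 0, 0]
    - [0, 0, 0]
  travel:
    - [0.001, 0.001, 0.025]
    - [0, 0, 0.02]
    - [0, 0, 0.01]
    - [0, 0, 0]
    - [0, 0, 0]
    - [0, 0, 0]
    - [0, 0, 0]
    - [0, 0, 0]
    - [0, 0, 0]
  fingers: [0.07, 0.07, 0.07, 0.07, 0.03, 0.03, 0.03, 0.03, 0.03]
  squeeze: 45

```text
time_s: 12.13
position: [0.3477, 0.3352, 0.12]
tcp_rot: [0.722, 0.691, 0.003, -0.0]
wrist_force: [0.2, 0.6, 5.8]
finger_gap: 0.0383
grip_force: 45.4
```

```bash
python3 st.py
```

```text
12.1333 [0.3477 0.3352 0.12  ] [ 0.0439  0.999   0.0036  0.999  -0.0439  0.0046  0.0047  0.0034 -1.    ] [0.6217 0.2298 1.8723 0.0019 1.0339 0.6647] [0.1651 0.6001 5.8177] 0.03833285386191928 45.3776890039444
```

>>> step_arm:
  twist:
    - [0, 0, 0]
    - [0, 0, 0]
    - [0, 0, 0]
    - [0, 0, 0]
    - [0, 0, 0]
    - [0, 0, -0.042]
    - [0, 0, -0.042]
    - [0, 0, 0]
    - [0, 0, 0]
  travel:
    - [0, 0, -0.005]
    - [0, 0, -0.03]
    - [0, 0, -0.04]
    - [0, 0, -0.04]
    - [0, 0, -0.04]
    - [0, 0, 0]
    - [0, 0, 0]
    - [0, 0, 0]
    - [0, 0, 0]
  fingers: [0.03, 0.03, 0.03, 0.03, 0.03, 0.03, 0.03, 0.03, 0.03]

```text
time_s: 12.88
position: [0.3457, 0.3335, 0.2728]
tcp_rot: [0.693, 0.721, 0.0, -0.001]
wrist_force: [0.1, -0.2, -2.4]
finger_gap: 0.0386
grip_force: 46.8
```

```bash
python3 st.py
python3 - <<'E'
from h import *
o=status.get_obs(); c,im=snap("side","d4.png"); p=np.array(o["position"])
q=proj(c,[p+[0,0,.022],p-[0,0,.118]]); print(q)
x,y=q.mean(0).astype(int); cv2.imwrite("pics/d4c.png",cv2.resize(im[max(0,y-65):y+65,x-65:x+65],(390,390))[:,:,::-1])
E
```

```text
12.8833 [0.3457 0.3335 0.2728] [-0.0389  0.9992 -0.0011  0.9992  0.0389  0.0012  0.0013 -0.0011 -1.    ] [0.6212 0.1094 1.6182 0.0016 1.4142 0.582 ] [ 0.0987 -0.1601 -2.44  ] 0.038598366441172496 46.760616302490234
[[144.03708739 105.11807357]
 [158.02713817 149.3407022 ]]
```

View pics/d4c.png

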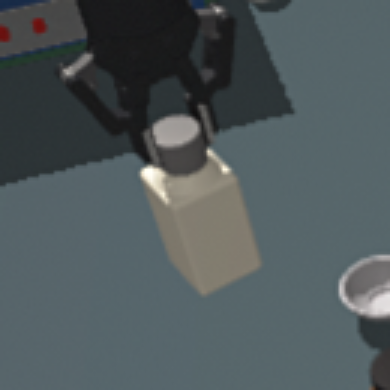

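The bottle hangs upright by its cap (crop 178,135). Next I carry it to the rack.

>>> step_arm:
  twist:
    - [0, 0, 0]
    - [0, 0, 0]
    - [0, 0, 0]
    - [0, 0, 0]
    - [0, 0, 0]
    - [0, 0, 0]
    - [0, 0, 0]
    - [0, 0, 0]
    - [0, 0, 0]
    - [0, 0, 0]
    - [0, 0, 0]
    - [0, 0, 0]
  travel:
    - [-0.037, -0.0015, 0]
    - [-0.036, -0.0015, 0]
    - [-0.036, -0.0015, 0]
    - [-0.036, -0.0015, 0]
    - [-0.037, -0.0015, 0]
    - [-0.001, 0.039, 0]
    - [-0.001, 0.039, 0]
    - [-0.001, 0.039, 0]
    - [-0.002, 0.039, 0]
    - [-0.002, 0.039, 0]
    - [-0.002, 0.039, 0]
    - [-0.002, 0.038, 0]
  fingers: [0.03, 0.03, 0.03, 0.03, 0.03, 0.03, 0.03, 0.03, 0.03, 0.03, 0.03, 0.03]

```text
time_s: 13.93
position: [0.6198, 0.1513, 0.2714]
tcp_rot: [0.693, 0.721, -0.0, -0.001]
wrist_force: [0.7, 0.5, -2.8]
finger_gap: 0.0384
grip_force: 46.7
```

>>> step_arm:
  twist:
    - [0, 0, 0]
    - [0, 0, 0]
    - [0, 0, 0]
    - [0, 0, 0]
  travel:
    - [0, 0, 0.02]
    - [0, 0, 0.01]
    - [0, 0, 0]
    - [0, 0, 0]
  fingers: [0.03, 0.03, 0.03, 0.03]

```text
time_s: 14.27
position: [0.6166, 0.1517, 0.2414]
tcp_rot: [0.693, 0.721, -0.001, -0.002]
wrist_force: [-0.4, 0.3, -3.1]
finger_gap: 0.0387
grip_force: 47.2
```

```bash
python3 st.py
python3 - <<'E'
from h import *
c,im=snap("wrist","w5.png")
print(c["eye"],c["orientation"]); d,_=snap("side","d5.png"); snap("scene","s5.png")
a=cv2.imread("pics/w5.png"); b=cv2.imread("pics/d5.png")[70:270,190:400]; e=cv2.imread("pics/s5.png")[120:320,230:440]
o=np.zeros((600,800,3),np.uint8); o[:300,:400]=cv2.resize(a,(400,300)); o[:300,400:700]=0; o[300:,:]=0
o=np.zeros((600,800,3),np.uint8); o[:,:400]=0
b=cv2.resize(b,(400,381)); e=cv2.resize(e,(400,381)); o[:381,:400]=b; o[:381,400:]=e; o[381:,:292]=cv2.resize(a,(292,219))
cv2.imwrite("pics/c5.png",o)
E
```

```text
14.2667 [0.6166 0.1517 0.2414] [-0.0399  0.9992 -0.0043  0.9992  0.0399  0.0016  0.0018 -0.0042 -1.    ] [0.1305 0.3641 1.3484 0.0022 1.4331 0.0903] [-0.4038  0.2926 -3.1426] 0.03874801878344091 47.206379771232605
[0.61389956 0.22819588 0.3844542 ] [9.88581762e-01 2.09730132e-02 6.19186179e-04 1.49217459e-01]
```

View pics/c5.png

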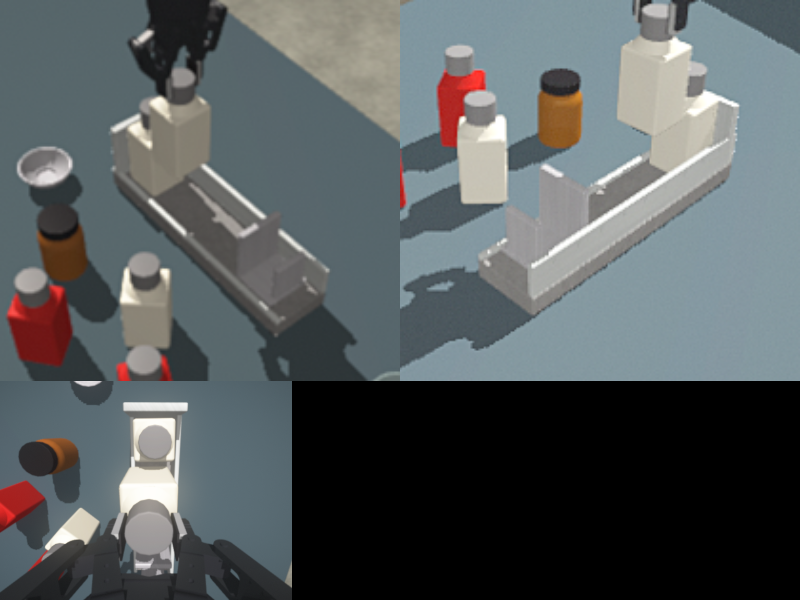

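Run:
```python
from h import *
c=cams.calibration("wrist"); im=cv2.imread("pics/w5.png")
g=cv2.cvtColor(im,cv2.COLOR_BGR2GRAY)
h=cv2.HoughCircles(cv2.medianBlur(g,3)[:190],cv2.HOUGH_GRADIENT,1,40,param1=80,param2=18,minRadius=24,maxRadius=42); print(h)
for u in h[0][:3]: print(u,plane(c,[u[:2]],.172)[0].round(4))
print("wall",plane(c,[(236,50),(359,50)],.12)[:,:2].round(4))
cr=im[:260,200:380]; cv2.imwrite("pics/w5c.png",cv2.resize(cr,None,fx=2.3,fy=2.3))
m=(g>150).astype(np.uint8)
for y in (70,80,150,155,160,165):
    r=g[y,225:375]; d=np.diff(r.astype(int)); print(y,[(225+i,int(d[i])) for i in np.where(abs(d)>25)[0]])
```

```text
[[[297.5 115.5  32.2]
  [ 72.5 144.5  36.6]]]
[297.5 115.5  32.2] [0.6224 0.2205 0.172 ]
[ 72.5 144.5  36.6] [0.4806 0.1966 0.172 ]
wall [[0.5771 0.2628]
 [0.6668 0.2666]]
70 []
80 [(np.int64(254), 32), (np.int64(255), 26), (np.int64(335), -46), (np.int64(336), -41), (np.int64(347), -33)]
150 [(np.int64(250), 57), (np.int64(251), 46), (np.int64(267), -39), (np.int64(318), 36), (np.int64(332), -34), (np.int64(333), -34), (np.int64(335), 49), (np.int64(336), 30), (np.int64(342), -26), (np.int64(343), -54), (np.int64(344), -28)]
155 [(np.int64(250), 55), (np.int64(251), 55), (np.int64(257), -37), (np.int64(258), -53), (np.int64(334), 36), (np.int64(335), 50), (np.int64(342), -33), (np.int64(343), -53)]
160 [(np.int64(250), 53), (np.int64(251), 60), (np.int64(257), -34), (np.int64(258), -56), (np.int64(319), 26), (np.int64(325), -27), (np.int64(334), 40), (np.int64(335), 48), (np.int64(342), -40), (np.int64(343), -46)]
165 [(np.int64(250), 38), (np.int64(251), 27), (np.int64(266), -33), (np.int64(326), -31), (np.int64(334), 45), (np.int64(335), 39), (np.int64(342), -50), (np.int64(343), -34)]
```

Run:
```python
from h import *
c=cams.calibration("wrist")
print(plane(c,[(250.5,157),(257.8,157)],.038)[:,:2].round(4).tolist(),plane(c,[(334.5,157),(343,157)],.075)[:,:2].round(4).tolist())
print(plane(c,[(250.3,133),(258,133),(254,82),(336,82)],.13)[:,:2].round(4).tolist())
```

```text
[[0.5807, 0.1717], [0.5883, 0.172]] [[0.6627, 0.181], [0.6706, 0.1813]]
[[0.5892, 0.2048], [0.595, 0.205], [0.5914, 0.241], [0.6506, 0.2435]]
```

>>> step_arm:
  twist:
    - [0, 0, 0]
    - [0, 0, 0]
    - [0, 0, 0]
    - [0, 0, 0]
    - [0, 0, 0]
  travel:
    - [0, 0.008, 0]
    - [0, 0, 0.02]
    - [0, 0, 0.01]
    - [0, 0, 0]
    - [0, 0, 0]
  fingers: [0.03, 0.03, 0.03, 0.03, 0.03]

```text
time_s: 14.83
position: [0.6258, 0.1521, 0.2124]
tcp_rot: [0.693, 0.721, 0.0, -0.001]
wrist_force: [-0.2, 0.3, -2.0]
finger_gap: 0.0384
grip_force: 47.2
```

>>> step_arm:
  twist:
    - [0, 0, 0]
    - [0, 0, 0]
    - [0, 0, 0]
    - [0, 0, 0]
    - [0, 0, 0]
    - [0, 0, 0]
    - [0, 0, 0]
  travel:
    - [0, -0.001, 0.025]
    - [0, 0, 0.02]
    - [0, 0, 0.01]
    - [0, 0, 0.003]
    - [0, 0, 0.002]
    - [0, 0, 0]
    - [0, 0, 0]
  fingers: [0.03, 0.03, 0.03, 0.03, 0.03, 0.03, 0.03]

```text
time_s: 15.42
position: [0.6263, 0.1523, 0.1542]
tcp_rot: [0.693, 0.721, 0.002, 0.0]
wrist_force: [0.1, 0.0, -2.8]
finger_gap: 0.0385
grip_force: 47.2
```

>>> step_arm:
  twist:
    - [0, 0, 0]
    - [0, 0, 0]
    - [0, 0, 0]
    - [0, 0, 0]
  travel:
    - [0, -0.001, 0.0015]
    - [0, 0, 0.0015]
    - [0, 0, 0.0015]
    - [0, 0, 0]
  fingers: [0.03, 0.03, 0.03, 0.03]

```text
time_s: 15.75
position: [0.6247, 0.1521, 0.1501]
tcp_rot: [0.693, 0.721, 0.001, 0.0]
wrist_force: [-1.9, -0.5, 4.6]
finger_gap: 0.0387
grip_force: 47.9
```

>>> step_arm:
  twist:
    - [0, 0, 0]
    - [0, 0, 0]
    - [0, 0, 0]
    - [0, 0, 0]
    - [0, 0, 0]
    - [0, 0, 0]
    - [0, 0, 0]
    - [0, 0, 0]
  travel:
    - [0, 0, -0.001]
    - [0, 0, 0]
    - [0, 0, 0]
    - [0, 0, -0.01]
    - [0, 0, -0.03]
    - [0, 0, -0.035]
    - [0, 0, -0.04]
    - [0, 0, -0.04]
  fingers: [0.042, 0.052, 0.065, 0.07, 0.07, 0.07, 0.07, 0.07]

```text
time_s: 16.42
position: [0.6239, 0.1518, 0.3064]
tcp_rot: [0.693, 0.721, 0.001, -0.001]
wrist_force: [0.2, 1.3, 0.1]
finger_gap: 0.0703
grip_force: 0.0
```

>>> step_arm:
  twist:
    - [0, 0, 0]
    - [0, 0, 0]
    - [0, 0, 0]
    - [0, 0, 0]
    - [0, 0, 0]
    - [0, 0, 0]
    - [0, 0, 0]
    - [0, 0, 0]
    - [0, 0, 0]
  travel:
    - [-0.025, -0.024, 0]
    - [-0.025, -0.024, 0]
    - [-0.025, -0.024, 0]
    - [-0.025, -0.024, 0]
    - [-0.025, -0.024, 0]
    - [-0.025, -0.024, 0]
    - [-0.025, -0.024, 0]
    - [0, 0, 0]
    - [0, 0, 0]
  fingers: [0.07, 0.07, 0.07, 0.07, 0.07, 0.07, 0.07, 0.07, 0.07]

```text
time_s: 17.17
position: [0.4629, -0.0306, 0.3051]
tcp_rot: [0.694, 0.72, 0.001, 0.0]
wrist_force: [0.5, -0.3, -0.0]
finger_gap: 0.0703
grip_force: 0.0
```

```bash
python3 st.py
python3 - <<'E'
from h import *
np.set_printoptions(precision=4,suppress=True)
c,im=snap("wrist","w6.png"); snap("side","d6.png"); snap("scene","s6.png")
q=proj(c,[[.463,.017,.142],[.463,.017,.1],[.463,.017,0]]); print(q)
g=im.astype(int); m=((g.min(2)>150)&(g.max(2)-g.min(2)<60)).astype(np.uint8)
n,l,s,ce=cv2.connectedComponentsWithStats(m)
for i in range(1,n):
    if s[i][4]>500: print(s[i],ce[i])
gg=cv2.medianBlur(cv2.cvtColor(im,cv2.COLOR_RGB2GRAY),3)
h=cv2.HoughCircles(gg,cv2.HOUGH_GRADIENT,1,40,param1=80,param2=20,minRadius=20,maxRadius=50)
print(h, [plane(c,[u[:2]],.142)[0] for u in h[0]])
E
```

```text
17.1667 [ 0.4629 -0.0306  0.3051] [-0.037   0.9993  0.0023  0.9993  0.037   0.002   0.0019  0.0024 -1.    ] [-0.2182  0.0688  1.5857  0.0024  1.4853 -0.2554] [ 0.4502 -0.2546 -0.0369] 0.07025177766717837 0.0
[[287.5687 135.3062]
 [287.2399 131.3362]
 [286.7001 124.8192]]
[ 380    0  120  230 7050] [437.8349 133.1183]
[ 118   31   46   49 1768] [140.2291  55.0826]
[ 246   90   79   69 3230] [285.2223 127.5347]
[ 162  224   60   90 1712] [193.1589 261.3335]
[372 259  38  53 646] [390.3994 283.6981]
[ 352  315   28   66 1016] [364.4449 341.8366]
[[[285.5  135.5   21.2 ]
  [138.5   52.5   22.1 ]
  [435.5  171.5   37.2 ]
  [202.5  246.5   20.25]]] [array([0.4611, 0.0168, 0.142 ]), array([0.3356, 0.0801, 0.142 ]), array([ 0.6015, -0.0108,  0.142 ]), array([ 0.3829, -0.0949,  0.142 ])]
```

Run:
```python
from h import *
np.set_printoptions(precision=4,suppress=True)
c=cams.calibration("wrist"); im=cv2.imread("pics/w6.png"); g=im.astype(int)
for th in (120,150,175):
    m=((g.min(2)>th)&(g.max(2)-g.min(2)<60)).astype(np.uint8)
    m=cv2.morphologyEx(m,cv2.MORPH_OPEN,np.ones((3,3)))
    n,l,s,ce=cv2.connectedComponentsWithStats(m)
    k=l[110,285] or l[145,260]; k=l[100,300] if not k else k
    cn=np.vstack([x for x in cv2.findContours((l==k).astype(np.uint8),0,2)[0]]).reshape(-1,2)
    P=plane(c,cn,.1)[:,:2]*1000; print(th,s[k],cv2.minAreaRect(P.astype(np.float32)), cv2.approxPolyDP(cv2.convexHull(cn),5,True).reshape(-1,2).tolist())
# fin & plate
for n,z in(("fin",.1),("plate",.12)):pass
d=cams.calibration("side"); e=cams.calibration("scene")
for cal,f in((d,"d6"),(e,"s6")):
    a=cv2.imread(f"pics/{f}.png"); gg=cv2.medianBlur(cv2.cvtColor(a,cv2.COLOR_BGR2GRAY),3)
    for P in ([.6245,.152,.172],[.6224,.2195,.172]):
        q=proj(cal,P)[0]; x,y=q.astype(int); roi=a[y-14:y+15,x-14:x+15].astype(int)
        mm=(roi.max(2)<175)&(roi.min(2)>85)&(roi.max(2)-roi.min(2)<14); ys,xs=np.where(mm); print(f,q,[xs.mean()+x-14,ys.mean()+y-14],mm.sum())
```

```text
120 [ 245   84   88   87 5060] ((466.23468017578125, 27.244117736816406), (80.27071380615234, 77.08103942871094), 52.648799896240234) [[300, 84], [320, 94], [332, 125], [318, 147], [286, 170], [245, 132], [264, 93]]
150 [ 246   91   79   68 3224] ((462.0839538574219, 18.467554092407227), (59.99021911621094, 60.137454986572266), 50.52635192871094) [[281, 91], [324, 128], [304, 153], [287, 158], [246, 135]]
175 [ 247   91   77   66 3003] ((461.9673767089844, 18.752525329589844), (58.838809967041016, 58.68589782714844), 50.35907745361328) [[282, 91], [323, 127], [307, 149], [288, 156], [247, 135]]
d6 [287.0121 138.1428] [np.float64(290.7111111111111), np.float64(142.15555555555557)] 45
d6 [271.1529 124.6392] [np.float64(nan), np.float64(nan)] 0
s6 [365.4174 165.8003] [np.float64(367.25757575757575), np.float64(170.75378787878788)] 264
s6 [383.555 156.145] [np.float64(380.67539267015707), np.float64(164.1151832460733)] 191<stdin>:18: RuntimeWarning: Mean of empty slice.
  ret = ret.dtype.type(ret / rcount)
```

>>> step_arm:
  twist:
    - [0, 0, 0]
    - [0, 0, 0]
    - [0, 0, 0.122]
    - [0, 0, 0.122]
    - [0, 0, 0.122]
    - [0, 0, 0.122]
    - [0, 0, 0.122]
    - [0, 0, 0.121]
    - [0, 0, 0]
    - [0, 0, 0]
  travel:
    - [0.024, 0.001, 0]
    - [0.024, 0, 0]
    - [0, 0, 0.02]
    - [0, 0, 0.02]
    - [0, 0, 0.02]
    - [0, 0, 0.02]
    - [0, 0, 0.02]
    - [0, 0, 0.02]
    - [0, 0, 0.01]
    - [0, 0, 0]
  fingers: [0.07, 0.07, 0.07, 0.07, 0.07, 0.07, 0.07, 0.07, 0.07, 0.07]

```text
time_s: 18.15
position: [0.4615, 0.0198, 0.1715]
tcp_rot: [0.904, 0.427, -0.002, -0.003]
wrist_force: [0.7, -0.2, -0.0]
finger_gap: 0.0699
grip_force: 0.0
```

```bash
python3 st.py
```

```text
18.15 [0.4615 0.0198 0.1715] [ 0.6358  0.7719 -0.0055  0.7719 -0.6358  0.0031 -0.0011 -0.0062 -1.    ] [-0.1098  0.1538  1.8266  0.0027  1.167   0.5781] [ 0.6897 -0.2276 -0.0249] 0.06985112557367038 0.0
```

>>> step_arm:
  twist:
    - [0, 0, 0]
    - [0, 0, 0]
    - [0, 0, 0]
    - [0, 0, 0]
    - [0, 0, 0]
    - [0, 0, 0]
    - [0, 0, 0]
    - [0, 0, 0]
    - [0, 0, 0]
  travel:
    - [-0.001, 0.001, 0.025]
    - [0, 0, 0.02]
    - [0, 0, 0.006]
    - [0, 0, 0]
    - [0, 0, 0]
    - [0, 0, 0]
    - [0, 0, 0]
    - [0, 0, 0]
    - [0, 0, 0]
  fingers: [0.07, 0.07, 0.07, 0.07, 0.03, 0.03, 0.03, 0.03, 0.03]

```text
time_s: 18.9
position: [0.464, 0.0173, 0.1247]
tcp_rot: [0.905, 0.426, 0.002, -0.0]
wrist_force: [-0.1, 1.1, 6.3]
finger_gap: 0.0381
grip_force: 45.3
```

>>> step_arm:
  twist:
    - [0, 0, 0]
    - [0, 0, 0]
    - [0, 0, 0]
    - [0, 0, 0]
    - [0, 0, 0]
    - [0, 0, 0]
    - [0, 0, 0]
  travel:
    - [0, 0, -0.005]
    - [0, 0, -0.03]
    - [0, 0, -0.04]
    - [0, 0, -0.04]
    - [0, 0, -0.03]
    - [0, 0, 0]
    - [0, 0, 0]
  fingers: [0.03, 0.03, 0.03, 0.03, 0.03, 0.03, 0.03]

```text
time_s: 19.48
position: [0.4633, 0.0167, 0.2697]
tcp_rot: [0.905, 0.426, 0.002, 0.0]
wrist_force: [-0.8, 0.5, -4.1]
finger_gap: 0.0383
grip_force: 46.7
```

```bash
python3 st.py
```

```text
19.4833 [0.4633 0.0167 0.2697] [ 0.6373  0.7706  0.004   0.7706 -0.6374  0.0015  0.0037  0.0022 -1.    ] [-0.1157  0.0825  1.6568  0.002   1.3985  0.575 ] [-0.8356  0.4671 -4.1434] 0.0383043190448218 46.72685086727142
```

>>> step_arm:
  twist:
    - [0, 0, -0.122]
    - [0, 0, -0.122]
    - [0, 0, -0.122]
    - [0, 0, -0.122]
    - [0, 0, -0.122]
    - [0, 0, -0.122]
    - [0, 0, 0]
    - [0, 0, 0]
    - [0, 0, 0]
    - [0, 0, 0]
    - [0, 0, 0]
  travel:
    - [0, 0, 0]
    - [0, 0, 0]
    - [0, 0, 0]
    - [0, 0, 0]
    - [0, 0, 0]
    - [0, 0, 0]
    - [0.033, 0.0015, 0]
    - [0.033, 0.0015, 0]
    - [0, 0.03, 0]
    - [0, 0.02, 0]
    - [0, 0, 0]
  fingers: [0.03, 0.03, 0.03, 0.03, 0.03, 0.03, 0.03, 0.03, 0.03, 0.03, 0.03]

```text
time_s: 20.4
position: [0.5156, 0.0855, 0.2653]
tcp_rot: [0.692, 0.722, 0.0, -0.001]
wrist_force: [0.2, -0.9, -2.3]
finger_gap: 0.038
grip_force: 46.9
```

```bash
python3 st.py
```

```text
20.4 [0.5156 0.0855 0.2653] [-0.0421  0.9991 -0.001   0.9991  0.0421  0.0017  0.0018 -0.0009 -1.    ] [ 0.03    0.179   1.5516  0.0018  1.412  -0.0124] [ 0.2475 -0.9313 -2.3127] 0.03801083599234646 46.85447573661804
```

>>> step_arm:
  twist:
    - [0, 0, 0]
    - [0, 0, 0]
    - [0, 0, 0]
    - [0, 0, 0]
    - [0, 0, 0]
    - [0, 0, 0]
    - [0, 0, 0]
    - [0, 0, 0]
  travel:
    - [-0.0015, 0.028, 0]
    - [-0.0015, 0.028, 0]
    - [-0.0016, 0.028, 0]
    - [-0.0016, 0.028, 0]
    - [0, 0, 0.02]
    - [0, 0, 0.02]
    - [0, 0, 0]
    - [0, 0, 0]
  fingers: [0.03, 0.03, 0.03, 0.03, 0.03, 0.03, 0.03, 0.03]

```text
time_s: 21.07
position: [0.6228, 0.0833, 0.225]
tcp_rot: [0.693, 0.721, -0.002, -0.003]
wrist_force: [-0.0, 0.5, -2.0]
finger_gap: 0.0378
grip_force: 47.2
```

```bash
python3 st.py
python3 - <<'E'
from h import *
np.set_printoptions(precision=4,suppress=True)
c,im=snap("wrist","w7.png")
h=cv2.HoughCircles(cv2.medianBlur(cv2.cvtColor(im,cv2.COLOR_RGB2GRAY),3),cv2.HOUGH_GRADIENT,1,40,param1=80,param2=22,minRadius=24,maxRadius=55)
for u in h[0]: print(u,plane(c,[u[:2]],.172)[0])
E
```

```text
21.0667 [0.6228 0.0833 0.225 ] [-0.0407  0.9991 -0.0076  0.9992  0.0408  0.0018  0.0021 -0.0075 -1.    ] [ 0.0211  0.3637  1.3895  0.002   1.3959 -0.0201] [-0.0269  0.4642 -2.0234] 0.03784920167455756 47.21826195716858
[291.5 115.5  37.7] [0.6226 0.1523 0.172 ]
[285.5 300.5  47.6] [0.6244 0.0322 0.172 ]
[292.5   3.5  29. ] [0.6205 0.208  0.172 ]
```

>>> step_arm:
  twist:
    - [0, 0, 0]
    - [0, 0, 0]
    - [0, 0, 0]
    - [0, 0, 0]
    - [0, 0, 0]
    - [0, 0, 0]
  travel:
    - [0, 0, 0.02]
    - [0, 0, 0.02]
    - [0, 0, 0.015]
    - [0, 0, 0.01]
    - [0, 0, 0]
    - [0, 0, 0]
  fingers: [0.03, 0.03, 0.03, 0.03, 0.03, 0.03]

```text
time_s: 21.62
position: [0.6253, 0.0836, 0.1639]
tcp_rot: [0.692, 0.721, 0.001, -0.0]
wrist_force: [-0.4, 0.7, -2.8]
finger_gap: 0.0385
grip_force: 47.2
```

>>> step_arm:
  twist:
    - [0, 0, 0]
    - [0, 0, 0]
    - [0, 0, 0]
    - [0, 0, 0]
    - [0, 0, 0]
    - [0, 0, 0]
  travel:
    - [0, 0.0005, 0.005]
    - [0, 0, 0.002]
    - [0, 0, 0.002]
    - [0, 0, 0.001]
    - [0, 0, 0]
    - [0, 0, 0]
  fingers: [0.03, 0.03, 0.03, 0.03, 0.03, 0.03]

```text
time_s: 22.12
position: [0.626, 0.0836, 0.1548]
tcp_rot: [0.692, 0.721, 0.001, 0.0]
wrist_force: [-2.3, -0.3, 6.1]
finger_gap: 0.0382
grip_force: 48.0
```

>>> step_arm:
  twist:
    - [0, 0, 0]
    - [0, 0, 0]
    - [0, 0, 0]
    - [0, 0, 0]
    - [0, 0, 0]
    - [0, 0, 0]
    - [0, 0, 0]
  travel:
    - [0, 0, -0.001]
    - [0, 0, 0]
    - [0, 0, 0]
    - [0, 0, -0.01]
    - [0, 0, -0.03]
    - [0, 0, -0.035]
    - [0, 0, -0.02]
  fingers: [0.042, 0.052, 0.065, 0.07, 0.07, 0.07, 0.07]

```text
time_s: 22.7
position: [0.6269, 0.0836, 0.2532]
tcp_rot: [0.692, 0.721, 0.002, 0.001]
wrist_force: [0.8, 1.1, 0.8]
finger_gap: 0.0701
grip_force: 0.0
```

>>> step_arm:
  twist:
    - [0, 0, 0]
    - [0, 0, 0]
    - [0, 0, 0]
    - [0, 0, 0]
    - [0, 0, 0]
    - [0, 0, 0]
    - [0, 0, 0]
    - [0, 0, 0]
  travel:
    - [-0.037, 0, 0]
    - [-0.037, 0, 0]
    - [-0.037, 0, 0]
    - [-0.037, 0, 0]
    - [-0.037, 0, 0]
    - [-0.004, 0, 0]
    - [0, 0, 0]
    - [0, 0, 0]
  fingers: [0.03, 0, 0, 0, 0, 0, 0, 0]

```text
time_s: 23.37
position: [0.6333, -0.1052, 0.2491]
tcp_rot: [0.693, 0.721, 0.001, -0.001]
wrist_force: [0.1, 1.2, 0.0]
finger_gap: -0.0
grip_force: 0.0
```

```bash
python3 st.py
python3 - <<'E'
from h import *
c,im=snap("wrist","w8.png"); b=snap("scene","s8.png")[1][110:290,260:430]; d=snap("side","d8.png")[1][100:260,230:380]
o=np.zeros((600,800,3),np.uint8); o[:424,:400]=cv2.resize(b,(400,424)); o[:424,400:]=cv2.resize(d,(400,424)); o[424:,:235]=cv2.resize(im,(235,176))
cv2.imwrite("pics/c8.png",o[:,:,::-1])
E
```

```text
23.3667 [ 0.6333 -0.1052  0.2491] [-0.04    0.9992  0.0002  0.9992  0.04    0.0032  0.0032  0.0004 -1.    ] [-0.2746  0.3697  1.3212  0.0031  1.4514 -0.315 ] [0.106  1.1718 0.0451] -4.416118454910833e-05 0.0
```

View pics/c8.png

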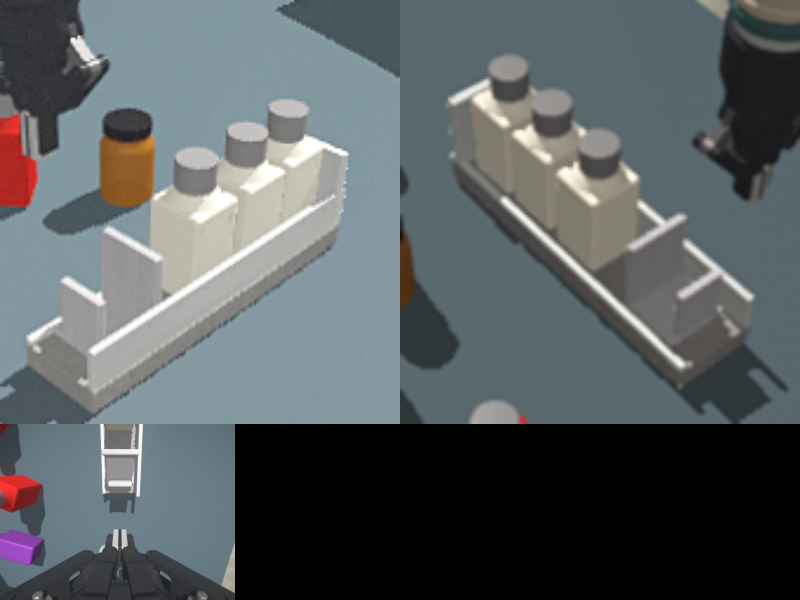

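All three bottles stand in the rack with small gaps, and the closed fingers are beyond the fin. I lower them and push the fin.

>>> step_arm:
  twist:
    - [0, 0, 0]
    - [0, 0, 0]
    - [0, 0, 0]
    - [0, 0, 0]
    - [0, 0, 0]
    - [0, 0, 0]
    - [0, 0, 0]
    - [0, 0, 0]
    - [0, 0, 0]
    - [0, 0, 0]
    - [0, 0, 0]
  travel:
    - [0, 0, 0.035]
    - [0, 0, 0.035]
    - [0, 0, 0.035]
    - [0, 0, 0.035]
    - [0, 0, 0.036]
    - [0, 0, 0]
    - [0.007, 0, 0]
    - [0.007, 0, 0]
    - [0.007, 0, 0]
    - [0.007, 0, 0]
    - [0, 0, 0]
  fingers: [0, 0, 0, 0, 0, 0, 0, 0, 0, 0, 0]

```text
time_s: 24.43
position: [0.6335, -0.0755, 0.0753]
tcp_rot: [0.692, 0.722, 0.002, 0.001]
wrist_force: [1.3, -0.6, 1.0]
finger_gap: -0.0002
grip_force: 0.0
```

>>> step_arm:
  twist:
    - [0, 0, 0]
    - [0, 0, 0]
    - [0, 0, 0]
    - [0, 0, 0]
    - [0, 0, 0]
    - [0, 0, 0]
    - [0, 0, 0]
  travel:
    - [0.007, 0, 0]
    - [0.007, 0, 0]
    - [0.007, 0, 0]
    - [0.007, 0, 0]
    - [0.007, 0, 0]
    - [0.007, 0, 0]
    - [0, 0, 0]
  fingers: [0, 0, 0, 0, 0, 0, 0]

```text
time_s: 25.02
position: [0.6299, -0.033, 0.0727]
tcp_rot: [0.692, 0.722, 0.001, -0.002]
wrist_force: [0.4, -0.1, -0.4]
finger_gap: 0.0
grip_force: 0.0
```

>>> step_arm:
  twist:
    - [0, 0, 0]
    - [0, 0, 0]
    - [0, 0, 0]
    - [0, 0, 0]
    - [0, 0, 0]
  travel:
    - [0.006, 0, 0]
    - [0.005, 0, 0]
    - [0.005, 0, 0]
    - [0.004, 0, 0]
    - [0.003, 0, 0]
  fingers: [0, 0, 0, 0, 0]

```text
time_s: 25.43
position: [0.629, -0.0122, 0.0726]
tcp_rot: [0.692, 0.722, 0.0, -0.001]
wrist_force: [-0.2, -4.9, -0.9]
finger_gap: -0.0002
grip_force: 2.7
```

Run:
```python
from h import *
np.set_printoptions(precision=4,suppress=True)
exec(open("st.py").read())
c,im=snap("wrist","w9.png")
h=cv2.HoughCircles(cv2.medianBlur(cv2.cvtColor(im,cv2.COLOR_RGB2GRAY),3),cv2.HOUGH_GRADIENT,1,40,param1=80,param2=22,minRadius=24,maxRadius=140)
if h is not None:
  for u in h[0][:5]: print(u,plane(c,[u[:2]],.172)[0])
d,a=snap("side","d9.png"); col=cv2.imread("pics/d9.png"); pr=cv2.imread("pics/d8.png")
df=(np.abs(col.astype(int)-pr).max(2)>30)
# cap centres in side view: gray caps
gg=cv2.medianBlur(cv2.cvtColor(col,cv2.COLOR_BGR2GRAY),3)
g=col.astype(int); m=((g.max(2)<190)&(g.min(2)>110)&(g.max(2)-g.min(2)<10)).astype(np.uint8); m[:110]=0;m[175:]=0;m[:,:255]=0;m[:,330:]=0
n,l,s,ce=cv2.connectedComponentsWithStats(m)
for i in range(1,n):
  if s[i][4]>40: print(s[i],ce[i],plane(d,[ce[i]],.172)[0])
```

```text
25.4333 [ 0.629  -0.0122  0.0726] [-0.0414  0.9991 -0.0011  0.9991  0.0414  0.0011  0.0012 -0.001  -1.    ] [-0.1305  0.476   1.6081  0.0011  1.0587 -0.1724] [-0.1958 -4.9349 -0.9265] -0.00017742629231864027 2.6845217496156693
[277.5 172.5  71.5] [0.625  0.0554 0.172 ]
[307.5 202.5  83.6] [0.6292 0.0514 0.172 ]
[290.5 264.5  64.1] [0.6273 0.042  0.172 ]
[310.5 144.5  86.2] [0.6291 0.0592 0.172 ]
[328.5 284.5  39.3] [0.6331 0.039  0.172 ]
[263 120  15  10 118] [270.0678 124.8051] [0.6197 0.2207 0.172 ]
[278 132  15  10 124] [284.7097 136.4919] [0.6235 0.1606 0.172 ]
[292 144  16  11 132] [299.25  149.303] [0.6244 0.1003 0.172 ]
```

>>> step_arm:
  twist:
    - [0, 0, 0]
    - [0, 0, 0]
    - [0, 0, 0]
    - [0, 0, 0]
    - [0, 0, 0]
  travel:
    - [0.003, 0, 0]
    - [0.003, 0, 0]
    - [0.002, 0, 0]
    - [0.002, 0, 0]
    - [0, 0, 0]
  fingers: [0, 0, 0, 0, 0]

```text
time_s: 25.95
position: [0.6287, -0.0037, 0.0727]
tcp_rot: [0.692, 0.722, -0.001, 0.0]
wrist_force: [-1.0, -7.3, -1.6]
finger_gap: 0.0002
grip_force: 3.9
```

>>> step_arm:
  twist:
    - [0, 0, 0]
    - [0, 0, 0]
    - [0, 0, 0]
  travel:
    - [0.001, 0, 0]
    - [0.001, 0, 0]
    - [0, 0, 0]
  fingers: [0, 0, 0]

```text
time_s: 26.2
position: [0.6287, -0.0037, 0.0727]
tcp_rot: [0.692, 0.722, -0.002, 0.001]
wrist_force: [-0.6, -12.0, -2.5]
finger_gap: -0.0003
grip_force: 6.2
```

>>> step_arm:
  twist:
    - [0, 0, 0]
    - [0, 0, 0]
    - [0, 0, 0]
  travel:
    - [0.0015, 0, 0]
    - [0.001, 0, 0]
    - [0, 0, 0]
  fingers: [0, 0, 0]

```text
time_s: 26.45
position: [0.6288, -0.0038, 0.0727]
tcp_rot: [0.692, 0.722, -0.003, 0.003]
wrist_force: [-0.5, -18.5, -3.4]
finger_gap: -0.0001
grip_force: 9.3
```

```bash
cat > caps.py <<'E'
from h import *
np.set_printoptions(precision=4,suppress=True)
import sys
for nm,(y0,y1,x0,x1) in {"side":(110,180,250,330),"scene":(140,200,330,410)}.items():
  d,a=snap(nm,sys.argv[1]+nm+".png"); g=a.astype(int); m=((g.max(2)<190)&(g.min(2)>100)&(g.max(2)-g.min(2)<10)).astype(np.uint8)
  k=np.zeros_like(m);k[y0:y1,x0:x1]=m[y0:y1,x0:x1]; n,l,s,ce=cv2.connectedComponentsWithStats(k)
  for i in range(1,n):
    if s[i][4]>60: print(nm,s[i],plane(d,[ce[i]],.172)[0][:2])
E
python3 caps.py a
```

```text
side [261 119  16  10 125] [0.6189 0.228 ]
side [276 130  15  11 131] [0.623  0.1682]
side [250 137  26  43 204] [0.5231 0.1443]
side [290 143  16  11 135] [0.6238 0.1076]
scene [342 154  51  34 546] [0.6457 0.1322]
scene [394 174  14  26 218] [0.7328 0.137 ]
```

The push stalls rigidly at the predicted 180 mm width with the wall, so the row is snug. I back off and lift away.

>>> step_arm:
  twist:
    - [0, 0, 0]
    - [0, 0, 0]
    - [0, 0, 0]
    - [0, 0, 0]
    - [0, 0, 0]
    - [0, 0, 0]
    - [0, 0, 0]
    - [0, 0, 0]
    - [0, 0, 0]
    - [0, 0, 0]
    - [0, 0, 0]
    - [0, 0, 0]
  travel:
    - [-0.003, 0, 0]
    - [-0.003, 0, 0]
    - [-0.01, 0, 0]
    - [-0.03, 0, 0]
    - [-0.03, 0, 0]
    - [-0.02, 0, 0]
    - [0, 0, -0.03]
    - [0, 0, -0.04]
    - [0, 0, -0.04]
    - [-0.03, -0.03, -0.02]
    - [-0.03, -0.03, 0]
    - [0, 0, 0]
  fingers: [0, 0, 0, 0, 0, 0, 0, 0, 0, 0, 0, 0]

```text
time_s: 27.55
position: [0.5759, -0.1561, 0.203]
tcp_rot: [0.694, 0.72, -0.0, 0.001]
wrist_force: [-0.7, 0.7, -0.4]
finger_gap: 0.0001
grip_force: 0.0
```

```bash
python3 st.py; python3 caps.py b
python3 - <<'E'
from h import *
for nm in("side","scene"):
    a=cv2.imread(f"pics/a{nm}.png").astype(int);b=cv2.imread(f"pics/b{nm}.png").astype(int); c=cams.calibration(nm)
    s=cv2.imread(f"pics/{nm}0.png").astype(int)
    for n,P in dict(beaker=[.6,-.286,.05],jar=[.436,.177,.05],dish=[.495,.35,.015],red1=[.385,-.095,.07],red2=[.341,.077,.07],b1=[.622,.228,.1],b2=[.6235,.168,.1],b3=[.626,.108,.1]).items():
        x,y=proj(c,P)[0].astype(int); w=np.s_[y-22:y+22,x-18:x+18]
        print(nm,n,"vs start",(np.abs(s[w]-b[w]).max(2)>40).mean().round(3),"vs pushed",(np.abs(a[w]-b[w]).max(2)>40).mean().round(3))
# stop plate top edge
c=cams.calibration("scene")
print(proj(c,[[.597,.077,.12],[.663,.077,.12],[.626,.012,.1]]))
E
```

```text
27.55 [ 0.5759 -0.1561  0.203 ] [-0.0379  0.9993  0.0005  0.9993  0.0379 -0.0014 -0.0014  0.0004 -1.    ] [-0.3805  0.3244  1.5053 -0.0011  1.311  -0.4182] [-0.6694  0.7474 -0.4019] 6.018009720203034e-05 0.0
side [261 119  16  10 126] [0.619  0.2279]
side [276 130  15  11 132] [0.623 0.168]
side [250 137  22  43 197] [0.5232 0.147 ]
side [290 142  16  12 138] [0.6239 0.1079]
side [296 164  21  14  81] [0.5919 0.0327]
scene [342 153  51  35 540] [0.6456 0.1324]
scene [393 174  15  26 220] [0.7329 0.1365]
side beaker vs start 0.0 vs pushed 0.136
side jar vs start 0.0 vs pushed 0.0
side dish vs start 0.0 vs pushed 0.0
side red1 vs start 0.099 vs pushed 0.0
side red2 vs start 0.0 vs pushed 0.0
side b1 vs start 0.243 vs pushed 0.0
side b2 vs start 0.481 vs pushed 0.0
side b3 vs start 0.569 vs pushed 0.068
scene beaker vs start 0.003 vs pushed 0.006
scene jar vs start 0.033 vs pushed 0.816
scene dish vs start 0.438 vs pushed 0.0
scene red1 vs start 0.126 vs pushed 0.027
scene red2 vs start 0.478 vs pushed 0.189
scene b1 vs start 0.254 vs pushed 0.0
scene b2 vs start 0.538 vs pushed 0.0
scene b3 vs start 0.53 vs pushed 0.076
[[332.15647768 192.80870824]
 [354.32882963 205.03185873]
 [320.18852818 217.16306071]]
```

```bash
python3 -c "
from bench import workorder
print(workorder.close_job())"
```

```text
the job is handed in; nothing more can be done
None
```

The job is handed in at about 28 s. The fallen bottle was stood up and released, then all three bottles were shelved in a straight row. The end stop is pushed in until it stalled at about 18 N, with the caps measured 60 mm apart. The beaker, jar and dish show no movement in the side view.

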